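# Gather the burner caps and knob of the range

## Task

Gather the cleaned parts of the range in the tray: stack the three loose solid burner caps on the pile that stands on the cork mat, the large one first, then the medium, then the small one on top, each flat and centred on the one below, and stand the range knob face up in the dish, clear of its walls. The pile is not always the same height, so feel for its top, and set everything down rather than dropping it. Leave the burner ring with the open centre, the jar lid and the cupboard knob where they lie.

Things in the scene. Friction and masses are not known exactly. Their poses are not given: they have to be found in the camera images.
- cap_large: large burner cap: solid flat disc of black cast iron, 62 mm across, 14 mm thick, about 0.24 kg; the lower edge is chamfered 2 mm, the top edge 2 mm high by 3 mm. Origin: centre of its underside; z up through its thickness. Loose, lies flat on the table, right way up, as do all the loose things
- cap_medium: medium burner cap: the same but 52 mm across, 14 mm thick, about 0.17 kg. Origin: centre of its underside
- cap_small: small burner cap: the same but 42 mm across, 14 mm thick, about 0.10 kg. Origin: centre of its underside. All loose things stand at least 25 mm clear of their neighbours, among which are two unlisted kitchen things up to 75 mm tall; taller ones stand only along the edges of the table
- range_knob: control knob of the range: black plain cylinder 46 mm across and 34 mm high with a bevelled top (to 40 mm across), a steel band round its foot and a steel pointer bar across its top face, about 0.09 kg. Origin: centre of its underside; z up through its face
- burner_ring: look-alike, not wanted: black iron ring 60 mm across with an open 38 mm hole, 12 mm high. Origin: centre of its underside
- jar_lid: look-alike, not wanted: bright steel jar lid, disc 64 mm across, 15 mm high. Origin: centre of its underside
- cupboard_knob: look-alike, not wanted: dark steel mushroom-shaped cupboard knob, head 34 mm across on a narrower foot, 30 mm high. Origin: centre of its underside
- tray: low aluminium tray, fixed, 360 mm along its x, 190 mm along its y, walls 22 mm high and 4 mm thick, floor 4 mm thick. Holds the cork mat towards one end and the dish towards the other. Origin: centre of its underside, on the table
- mat: round cork mat in the tray, fixed, 100 mm across and 4 mm thick. Origin: centre of its underside, 4 mm above the table. Centred on it stands a steady pile of large black burner caps already collected, 62 mm across with a flat top; the pile does not move. Its height differs every time and is not reported: the top lies 16 to 46 mm above this origin (20 to 50 mm above the table)
- dish: square white dish in the tray, fixed, 124 mm along x and y, walls 15 mm high and 3 mm thick, floor 3 mm thick, open and empty. Origin: centre of its underside, 4 mm above the table (its floor is thus 7 mm above the table)
Things that resemble listed ones, but are neither listed nor needed, are in the scene too. What is shaped like the cap_large but turquoise is not meant. What is shaped like the cap_small but red or turquoise is not meant.

How it is judged:
By the outcome, as a careful person would: the job done as asked, in the order asked, and still so for the second after the job is handed in, with the robot touching nothing.
It also fails if it takes over 122 s, if anything falls off the work surface, if the arm or the gripper's body presses on something with over 40 N, if the wrist force passes 120 N, or if a joint passes its speed limit or range.

## Robot

A 7-joint arm with a two-finger parallel gripper is mounted at the origin on the work surface. World frame = base frame: x ahead of the robot, y to its left, z up, the work surface at z = 0. Lengths are in m, angles in rad, forces in N, time in s.
With the tool pointing down it reaches from about 0.425 to 0.925 m from the base axis. Payload 6.8 kg.
Tool frame: the origin (TCP) lies midway between the tips of the shut fingers; the grasp point (between the pads) lies 19 mm behind it; x points along the fingers, y is the direction in which the jaws open and shut, and the axes are right-handed (so a half turn about x gives the same grasp; the last joint's range is limited). The gripper opens to 85 mm and grips with 20 to 120 N. Pads are 22 mm wide; open, the fingers measure 114 mm over their backs; the gripper's body (76 mm by 85 mm) begins 54 mm behind the grasp point. The pads swing forward as they close: fully open they stand 13 mm farther back than shut.
Start: joints at [-1.267, 0.477, 0.022, 1.555, -0.011, 1.109, -0.083], TCP at [0.27, 0.619, 0.231] pointing down, gripper open.
Joint ranges: [-2.96, 2.96], [-0.34, 2.1], [-1.41, 1.46], [0.24, 2.44], [-1.37, 4.51], [0.17, 1.92], [-2.96, 2.96]. Speed limits (rad/s): [2.39, 2.39, 3.14, 3.14, 3.14, 3.14, 3.14].

## Interface

Orientations are given as a rotation vector (axis times angle).
In Python, from bench import r, viewer, nets gives the robot as it stands.
- The arm moves only by the shell command python3 -m pendant 'ROWS' [FORCE]. ROWS is JSON, one flat list of numbers, 5 for each row, row after row: the finger opening in mm, from 0 to 85.4, then the shift along the tool's x, y, z in mm, then the turn about the tool's x in rad. A call has 1 to 20 rows; each row shifts and turns the commanded pose from where the row before left it, along the tool's axes as they then stand; what a row does not reach is not made up. A row lasts 1/8 s, in which the tool goes at most 62.5 mm and 10.7 degrees, less where a joint would pass 70% of its speed; a pose out of reach is approached as far as the arm can. A call with a gripper value outside its range is refused whole. The fingers move at their own pace and stop on an object; FORCE is the grip in N (left out, the last holds). Time passes only in rows, so rows that do not move let the fingers close. It gives the time, the measured TCP pose, the force and the opening at its end, in the units of the state.
- r.get_obs(): the state, without advancing time (a new reading comes with each control period).
- viewer.grab_frame(name): name is "scene" or "top"; returns (picture, depth): 420x560x3 uint8, red, green, blue; 420x560 float32, m along the optical axis (not along the pixel's ray), 0 where there is no reading.
- viewer.calibration(name): a dict with "mtx" (3x3 intrinsics, pixels), "distortion" ([k1, k2, p1, p2, k3] as OpenCV has them; the pictures are not rectified), "world_to_cam" (4x4, takes a point from world to camera coordinates). Camera axes: x right, y up, looking along -z (the intrinsics and any distortion apply to the point x, -y, -z); pixel columns grow to the right and rows downward; lengths in m; the calibration is good to about 2 mm. A picture is of the moment at which its call begins. calibration takes no time and is no camera call.
- r.hand_in(): hands the job in, once; it reports no verdict.
Trained networks look in the newest picture that a camera, given by its name, has taken for a name from the list of things; names that differ only in an ending like _2 or _b are one class to them, and where a whole thing is asked for, a point or a joint stands for the part that bears it (a point fixed in the world has none). Each returns a list of dicts, best first, with "score" (0 to 1); they miss things now and then, are a little off and sometimes report something else, mostly with a low value. They report only what shows in the picture. A call takes as long as a camera call. They do not tell look-alikes from the thing itself.
- nets.look_for(name, camera): "location" ([x, y, z] in m, in world coordinates, good to about 4 mm: the middle of the surface that is visible of it).
- nets.silhouettes(name, camera): "mask" (420x560 bool, what is visible of it).
The state is a dict: "clock": time; "joints": joint angles; "qvel": joint speeds; "tau": joint torques, N m; "tcp_pos": TCP position; "orientation": TCP orientation; "contact_force": force on the tool from outside, world axes, zero at the start; "moment": the same for the moment, N m; "grip_width": finger opening in m.
Only numpy, scipy, OpenCV 4.12 (cv2) and the standard library are available. Lean on these libraries where they do the work, as an engineer would, in place of code of your own. Each camera call takes 0.05 s, during which the arm holds its last target. There are 200 camera calls.

## Working session

There is one attempt and no reset: what is moved stays moved. The work goes in short steps, Python scripts to look and compute and a shell command to move; the robot and the scene stay as the last step left them, time stands still between calls to the robot, and variables do not carry over. Pictures are saved under pics/ and viewed, about 12 in all and at most 16, crops included, and the job is handed in when it is done.

```bash
ls; mkdir -p pics
cat > h.py <<'E'
import numpy as np, cv2
from bench import r, viewer, nets
from scipy.spatial.transform import Rotation as R
def grab(n):
    p,d=viewer.grab_frame(n); return p,d
def world(n,d,mask=None):
    c=viewer.calibration(n); v,u=np.nonzero((d>0) if mask is None else (mask&(d>0)))
    z=d[v,u]; q=cv2.undistortPoints(np.stack([u,v],1).astype(np.float64)[:,None],np.array(c["mtx"]),np.array(c["distortion"]))[:,0]
    P=np.stack([q[:,0]*z,-q[:,1]*z,-z,np.ones_like(z)],1)
    return (np.linalg.inv(np.array(c["world_to_cam"]))@P.T).T[:,:3],u,v
def pix(n,p):
    c=viewer.calibration(n); q=np.array(c["world_to_cam"])@np.append(p,1)
    return cv2.projectPoints(np.array([[q[0],-q[1],-q[2]]]),np.zeros(3),np.zeros(3),np.array(c["mtx"]),np.array(c["distortion"]))[0].ravel()
E
python3 - <<'E'
from h import *
o=r.get_obs(); print({k:np.round(v,3).tolist() for k,v in o.items()}); print(R.from_rotvec(o["orientation"]).as_matrix().round(2))
for n in("top","scene"):
    p,d=grab(n); cv2.imwrite(f"pics/{n}0.png",p[:,:,::-1]); np.save(f"{n}0.npy",d)
    for k in ["cap_large","cap_medium","cap_small","range_knob","burner_ring","jar_lid","cupboard_knob","tray","mat","dish"]:
        for a in nets.look_for(k,n): print(n,k,np.round(a["location"],3),round(a["score"],2),pix(n,a["location"]).round())
E
```

```text
pics
{'clock': 0.0, 'joints': [-1.267, 0.478, 0.022, 1.556, -0.012, 1.109, -0.083], 'qvel': [-0.001, -0.001, -0.0, -0.001, 0.0, -0.001, 0.001], 'tau': [0.0, -59.646, 1.608, -28.12, 0.012, 0.009, 0.0], 'tcp_pos': [0.27, 0.618, 0.23], 'orientation': [0.322, 1.547, -0.324], 'contact_force': [-0.202, -0.159, -0.741], 'moment': [0.061, 0.035, 0.003], 'grip_width': 0.085}
[[-0.    0.4   0.92]
 [-0.    0.92 -0.4 ]
 [-1.   -0.    0.  ]]
top cap_large [ 0.331 -0.158  0.014] 0.78 [322. 315.]
top cap_large [ 0.563 -0.061  0.013] 0.65 [274. 201.]
top cap_large [0.45  0.036 0.011] 0.64 [226. 256.]
top cap_medium [ 0.441 -0.06   0.01 ] 0.77 [273. 261.]
top cap_small [ 0.743 -0.218  0.011] 0.89 [348. 117.]
top cap_small [ 0.658 -0.159  0.013] 0.76 [321. 156.]
top cap_small [ 0.663 -0.243  0.015] 0.73 [361. 153.]
top range_knob [ 0.55  -0.159  0.033] 0.66 [322. 206.]
top range_knob [ 0.438 -0.061  0.013] 0.39 [274. 262.]
top burner_ring [ 0.44  -0.165  0.011] 0.7 [324. 261.]
top burner_ring [0.522 0.224 0.005] 0.59 [135. 221.]
top jar_lid [ 0.665 -0.058  0.015] 0.57 [272. 152.]
top jar_lid [0.524 0.
[... 274 characters left out ...]
ne cap_large [0.459 0.031 0.016] 0.95 [298. 185.]
scene cap_large [ 0.342 -0.153  0.015] 0.56 [209. 183.]
scene cap_medium [ 0.448 -0.061  0.016] 0.81 [263. 195.]
scene cap_small [ 0.745 -0.222  0.015] 0.92 [267. 309.]
scene cap_small [ 0.662 -0.161  0.018] 0.77 [272. 268.]
scene cap_small [ 0.668 -0.244  0.013] 0.65 [238. 288.]
scene range_knob [ 0.564 -0.173  0.027] 0.8 [245. 238.]
scene burner_ring [ 0.445 -0.166  0.011] 0.67 [223. 211.]
scene jar_lid [ 0.666 -0.056  0.012] 0.84 [316. 252.]
scene cupboard_knob [ 0.456 -0.29   0.026] 0.54 [175. 228.]
scene tray [0.537 0.214 0.003] 0.94 [376. 182.]
scene mat [0.487 0.205 0.01 ] 0.91 [361. 171.]
scene dish [0.641 0.194 0.006] 0.6 [397. 208.]
```

View pics/top0.png

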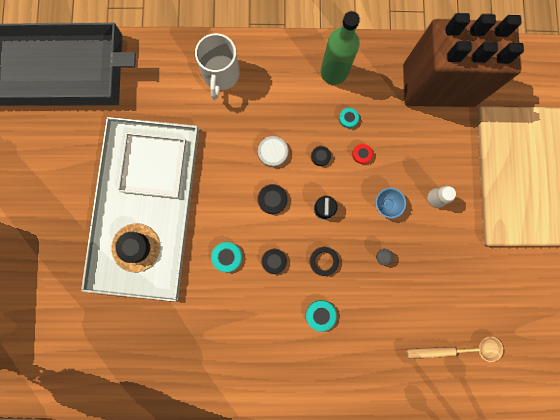

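View pics/scene0.png

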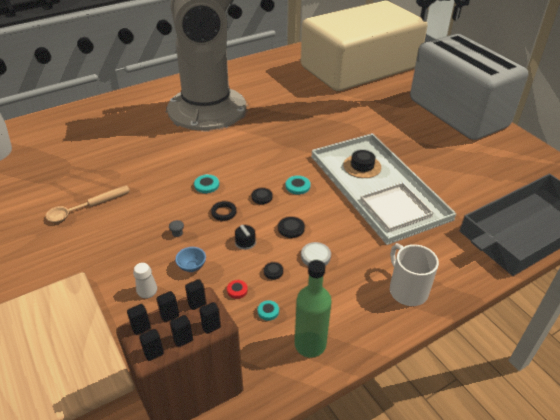

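The wanted parts are all plain black. In the top picture they are the large cap at (272,199), the medium at (274,262), the small at (321,156) and the knob with its pointer at (325,208). These could be mistaken for them:
- turquoise discs at (227,257), (321,316) and (349,117)
- a red disc at (363,153)
- the ring at (324,261)
- the jar lid at (272,152)
- the cupboard knob at (386,257)

The pile on the mat is at (131,247).

Run:
```python
from h import *
im=cv2.imread("pics/top0.png"); cv2.imwrite("pics/crop1.png",cv2.resize(im[100:310,80:400],None,fx=2.5,fy=2.5,interpolation=cv2.INTER_CUBIC))
for n in("top","scene"):
    d=np.load(n+"0.npy"); P,u,v=world(n,d)
    print(n,"table z",np.median(P[(abs(P[:,0]-.6)<.05)&(abs(P[:,1]-.06)<.03),2]), "cam",np.linalg.inv(viewer.calibration(n)["world_to_cam"])[:3,3].round(2))
    for k,c,rad in [("L",(.563,-.061),.04),("M",(.445,-.06),.036),("S",(.66,-.16),.032),("knob",(.555,-.162),.035),("ring",(.442,-.165),.04),("pile",(.475,.21),.045)]:
        m=np.hypot(P[:,0]-c[0],P[:,1]-c[1])<rad; q=P[m]; zt=np.percentile(q[:,2],95)
        if k=="pile": zt=np.percentile(q[:,2],90)
        t=q[abs(q[:,2]-zt)<.004]; (cx,cy),R_=cv2.minEnclosingCircle(t[:,:2].astype(np.float32))
        lo,hi=np.percentile(t[:,:2],[2,98],axis=0)
        print(k,"zt",zt.round(4),"circ",round(cx,4),round(cy,4),round(R_,4),"mean",t.mean(0).round(4),"box",((lo+hi)/2).round(4),(hi-lo).round(4),len(t))
    # mat by colour, dish, tray
    for k in("mat","tray","dish"):
        for a in nets.silhouettes(k,n)[:2]:
            Q,_,_=world(n,d,a["mask"]); print(k,a["score"],len(Q),cv2.minAreaRect(Q[:,:2].astype(np.float32)),np.percentile(Q[:,2],[5,50,95]).round(4))
```

```text
top table z 0.0007635977068614075 cam [ 0.44 -0.06  0.92]
L zt 0.0168 circ 0.5677 -0.0574 0.0308 mean [ 0.5674 -0.0576  0.015 ] box [ 0.5683 -0.0577] [0.0542 0.0534] 601
M zt 0.0166 circ 0.4401 -0.0607 0.0257 mean [ 0.4401 -0.0607  0.0149] box [ 0.4398 -0.06  ] [0.0444 0.0448] 446
S zt 0.0168 circ 0.6593 -0.1586 0.0208 mean [ 0.6593 -0.1581  0.0152] box [ 0.6601 -0.1584] [0.0359 0.0357] 251
knob zt 0.0374 circ 0.5489 -0.1658 0.0219 mean [ 0.5498 -0.1653  0.0356] box [ 0.5488 -0.1661] [0.0385 0.0367] 286
ring zt 0.0143 circ 0.4398 -0.1637 0.0296 mean [ 0.4401 -0.1642  0.0129] box [ 0.4406 -0.1637] [0.0548 0.0537] 357
pile zt 0.0403 circ 0.4677 0.2218 0.0315 mean [0.4675 0.2215 0.0391] box [0.4674 0.2216] [0.0551 0.0548] 735
mat 0.69 11225 ((0.5517176389694214, 0.21519061923027039), (0.20344658195972443, 0.37160831689834595), 83.88883972167969) [0.0022 0.0051 0.0222]
mat 0.57 1037 ((0.46808573603630066, 0.22167164087295532), (0.09790807962417603, 0.09930859506130219), 32.18044662475586) [0.0057 0.0086 0.0116]
tray 0.95 11570 ((0.5527395606040955, 0.21437868475914001), (0.20576350390911
[... 821 characters left out ...]
.0556 0.0549] 206
pile zt 0.0396 circ 0.4712 0.2195 0.0324 mean [0.4709 0.2189 0.0388] box [0.4705 0.2192] [0.0549 0.0554] 265
mat 0.72 329 ((0.47608572244644165, 0.21456626057624817), (0.09601808339357376, 0.08219076693058014), 49.34788131713867) [0.0059 0.0097 0.0129]
tray 0.64 5198 ((0.5353814363479614, 0.2215907871723175), (0.21641406416893005, 0.3971954584121704), 84.53270721435547) [0.0023 0.0066 0.0229]
dish 0.58 2124 ((0.6308788657188416, 0.19157713651657104), (0.12796808779239655, 0.145534947514534), 84.60765075683594) [0.0061 0.0097 0.0206]
dish 0.44 293 ((0.4410227835178375, -0.16310027241706848), (0.0537109412252903, 0.06260831654071808), 63.21569061279297) [0.0038 0.0123 0.0161]
```

View pics/crop1.png

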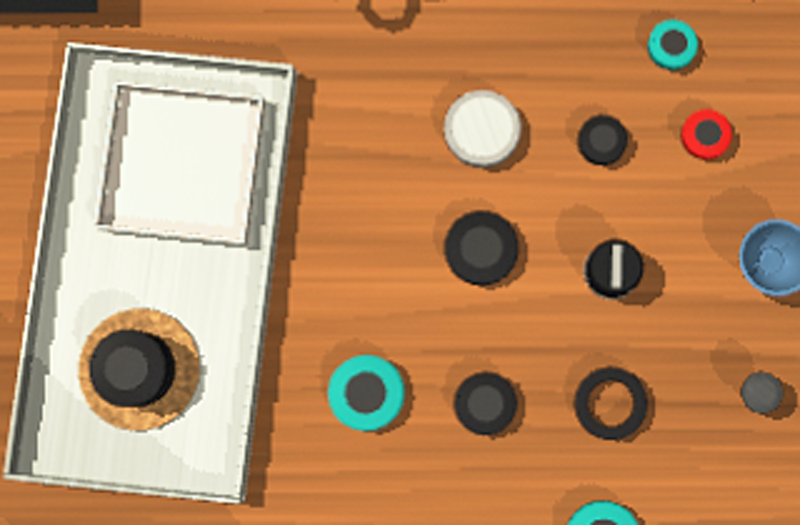

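The crop confirms the four choices: plain black discs at (481,247), (486,404) and (602,140), and the knob with its pointer bar at (614,268). I'm moving above the large cap now, with the jaws turned along world y.

```bash
python3 -m pendant '[85,0,0,0,-0.136, 85,0,0,0,-0.136, 85,0,0,0,-0.136, 85,0,-45,20,0, 85,0,-45,20,0, 85,0,-45,20,0, 85,0,-45,20,0, 85,0,-45,20,0, 85,0,-45,20,0, 85,0,-45,20,0, 85,0,-45,20,0, 85,0,-45,20,0, 85,0,-45,20,0, 85,0,-45,20,0, 85,0,-45,20,0, 85,0,-45,20,0, 85,0,-45,20,0, 85,0,-45,20,0, 80,0,0,0,0]' 60
cat > s.py <<'E'
from h import *
o=r.get_obs(); print("t",round(o["clock"],2),"tcp",np.round(o["tcp_pos"],4),"w",round(o["grip_width"],4),"F",np.round(o["contact_force"],1),"M",np.round(o["moment"],2)); print(R.from_rotvec(o["orientation"]).as_matrix().round(3).tolist(),"q7",o["joints"][6])
E
python3 s.py
```

```text
clock: 3.78
tcp_pos: [0.5683, -0.0624, 0.2315]
orientation: [0.007, 1.57, -0.01]
contact_force: [-0.5, 0.6, -0.5]
grip_width: 0.08
t 3.77 tcp [ 0.5683 -0.0624  0.2315] w 0.08 F [-0.5  0.6 -0.5] M [ 0.06  0.01 -0.02]
[[0.001, 0.011, 1.0], [-0.002, 1.0, -0.011], [-1.0, -0.002, 0.001]] q7 1.6550059281938199
```

```bash
python3 -m pendant '[74,40,5,0,0, 74,40,0,0,0, 74,40,0,0,0, 74,40,0,0,0, 74,30,0,0,0, 74,20,0,0,0, 74,10,0,0,0, 74,6,0,0,0, 74,0,0,0,0]' 60
python3 - <<'E'
from h import *
p,d=grab("scene"); x,y=pix("scene",[.568,-.057,.02]).astype(int)
cv2.imwrite("pics/c2.png",cv2.resize(p[max(0,y-70):y+50,x-80:x+80,::-1],None,fx=4,fy=4,interpolation=cv2.INTER_CUBIC))
E
python3 s.py
```

```text
clock: 4.9
tcp_pos: [0.5678, -0.0523, 0.0056]
orientation: [0.003, 1.57, -0.003]
contact_force: [-0.0, -0.6, 0.5]
grip_width: 0.074
t 4.95 tcp [ 0.568  -0.0524  0.0058] w 0.0741 F [-0.6  0.2  0.1] M [ 0.04  0.01 -0.  ]
[[0.001, 0.004, 1.0], [0.0, 1.0, -0.004], [-1.0, 0.0, 0.001]] q7 1.7381302739476314
```

View pics/c2.png

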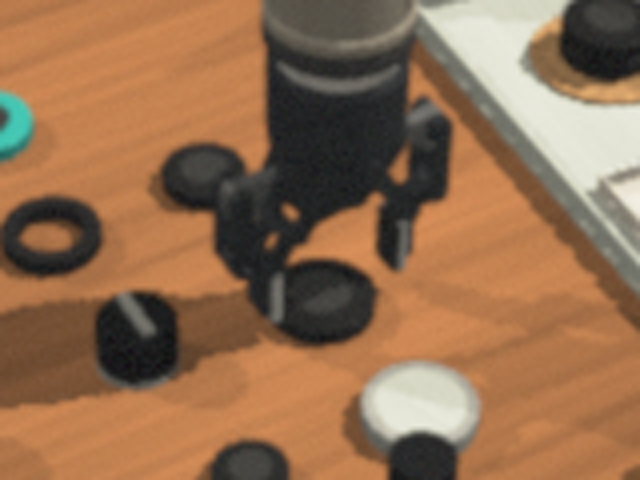

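```bash
python3 -m pendant '[74,0,-5,0,0, 74,4,0,0,0, 74,4,0,0,0, 74,0,0,0,0, 68,0,0,0,0, 65,0,0,0,0]' 30; python3 -m pendant '[60,0,0,0,0, 58,0,0,0,0, 58,0,0,0,0, 58,0,0,0,0]' 30; python3 s.py
```

```text
clock: 5.7
tcp_pos: [0.5677, -0.0575, -0.0027]
orientation: [0.003, 1.571, -0.003]
contact_force: [0.3, 0.1, -1.1]
grip_width: 0.0655
clock: 6.2
tcp_pos: [0.5677, -0.0576, -0.0022]
orientation: [0.003, 1.571, -0.003]
contact_force: [-1.5, -0.4, 5.4]
grip_width: 0.0603
t 6.2 tcp [ 0.5677 -0.0576 -0.0022] w 0.0603 F [-1.5 -0.4  5.4] M [0.01 0.34 0.08]
[[0.0, 0.004, 1.0], [0.0, 1.0, -0.004], [-1.0, 0.0, 0.0]] q7 1.7497319456202798
```

```bash
python3 -m pendant '[58,0,0,0,0, 58,0,0,0,0]' 30; python3 -m pendant '[66,0,0,0,0, 66,0,0,0,0, 66,-2,0,0,0, 66,0,0,0,0]' 30;  python3 -m pendant '[58,0,0,0,0, 58,0,0,0,0, 58,0,0,0,0, 58,0,0,0,0]' 30
```

```text
clock: 6.45
tcp_pos: [0.5677, -0.0576, -0.0022]
orientation: [0.003, 1.571, -0.003]
contact_force: [-1.7, -0.6, 5.2]
grip_width: 0.06
clock: 6.95
tcp_pos: [0.5677, -0.0575, -0.0006]
orientation: [0.003, 1.571, -0.003]
contact_force: [0.2, 0.7, 0.3]
grip_width: 0.0659
clock: 7.45
tcp_pos: [0.5677, -0.0576, -0.0001]
orientation: [0.003, 1.571, -0.003]
contact_force: [-0.4, -0.4, 5.4]
grip_width: 0.0604
```

```bash
python3 -m pendant '[58,0,0,0,0, 58,-3,0,0,0, 58,-10,0,0,0, 58,-20,0,0,0, 58,-30,0,0,0, 58,-30,0,0,0, 58,0,0,0,0]' 50
python3 - <<'E'
from h import *
p,d=grab("scene"); x,y=pix("scene",[.568,-.057,.1]).astype(int)
cv2.imwrite("pics/c3.png",cv2.resize(p[max(0,y-50):y+50,x-60:x+60,::-1],None,fx=5,fy=5,interpolation=cv2.INTER_CUBIC))
# geometry of the cap in gripper
P,u,v=world("scene",d); m=(np.hypot(P[:,0]-.568,P[:,1]+.057)<.06)&(P[:,2]>.05)&(P[:,2]<.14)
c=p[v[m],u[m]]; print(np.percentile(P[m],[1,50,99],axis=0).round(3))
E
python3 s.py
```

```text
clock: 8.32
tcp_pos: [0.5693, -0.0577, 0.0948]
orientation: [0.003, 1.566, -0.003]
contact_force: [0.5, -0.4, -2.5]
grip_width: 0.0591
[[ 0.545 -0.1    0.098]
 [ 0.578 -0.057  0.111]
 [ 0.601 -0.015  0.139]]
t 8.38 tcp [ 0.5682 -0.0575  0.0932] w 0.0591 F [-0.1 -0.2 -2.4] M [0.05 0.   0.01]
[[0.002, 0.004, 1.0], [0.0, 1.0, -0.004], [-1.0, 0.0, 0.002]] q7 1.711328588027358
```

View pics/c3.png

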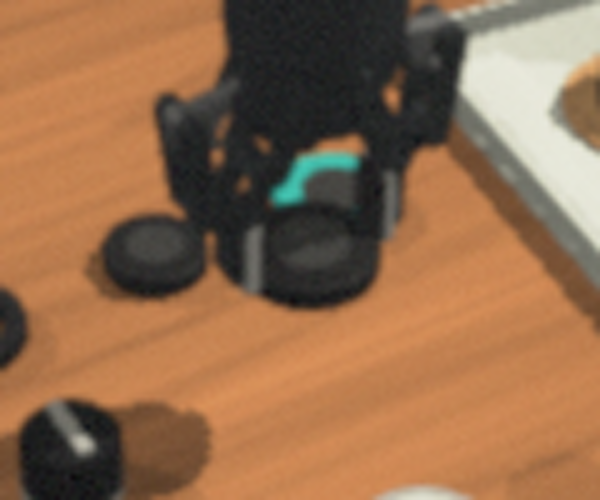

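```bash
python3 -m pendant '[58,0,15,-5,0, 58,0,35,-13,0, 58,0,38,-14,0, 58,0,38,-14,0, 58,0,38,-14,0, 58,0,38,-14,0, 58,0,38,-13,0, 58,0,25,-9,0, 58,0,13,-4,0, 58,15,0,0,0, 58,15,0,0,0, 58,10,0,0,0, 58,0,0,0,0, 58,0,0,0,0]' 50
python3 - <<'E'
from h import *
for n in("scene","top"):
    p,d=grab(n); x,y=pix(n,[.468,.22,.05]).astype(int); np.save(n+"1.npy",d); cv2.imwrite(f"pics/{n}1.png",p[:,:,::-1])
    if n=="scene": cv2.imwrite("pics/c4.png",cv2.resize(p[max(0,y-50):y+50,x-60:x+60,::-1],None,fx=6,fy=6,interpolation=cv2.INTER_CUBIC))
E
python3 s.py
```

```text
clock: 10.12
tcp_pos: [0.469, 0.2205, 0.0524]
orientation: [0.004, 1.571, -0.004]
contact_force: [-0.2, 0.4, -1.8]
grip_width: 0.0595
t 10.22 tcp [0.4691 0.2209 0.0527] w 0.0594 F [-0.2  0.3 -2.1] M [ 0.01  0.01 -0.05]
[[0.001, 0.004, 1.0], [0.001, 1.0, -0.004], [-1.0, 0.001, 0.001]] q7 1.1515740401738863
```

View pics/c4.png

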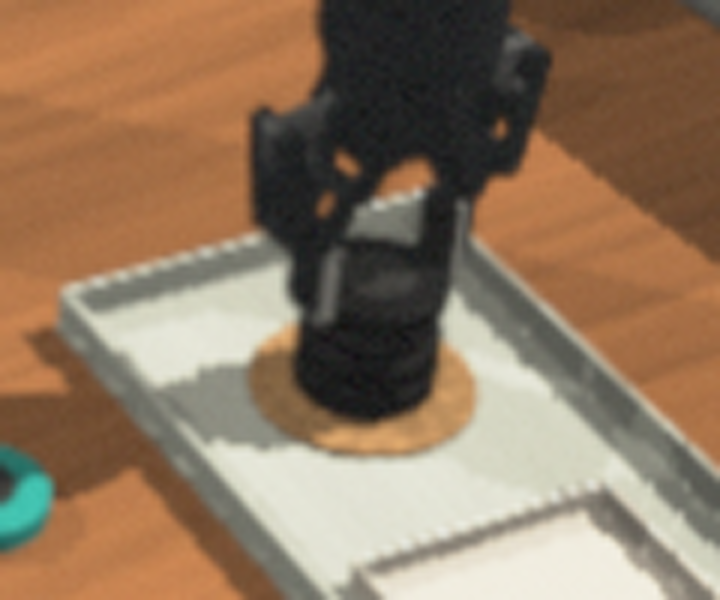

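```bash
cat > fit.py <<'E'
from h import *
from scipy.optimize import least_squares
def side(n,d,c,z0,z1,rad,jaw=True):
    P,u,v=world(n,d); dx,dy=P[:,0]-c[0],P[:,1]-c[1]; rr=np.hypot(dx,dy)
    m=(P[:,2]>z0)&(P[:,2]<z1)&(rr<rad+.008)&(rr>rad-.008)
    if jaw: m&=abs(dx)>.014
    q=P[m]
    s=least_squares(lambda x:np.hypot(q[:,0]-x[0],q[:,1]-x[1])-rad,c,loss="soft_l1",f_scale=.001)
    return s.x.round(4),m.sum(),np.sqrt(np.mean(s.fun**2)).round(4)
E
python3 - <<'E'
from fit import *
d=np.load("scene1.npy"); d0=np.load("scene0.npy")
for z0,z1 in [(.057,.064),(.056,.066)]: print("cap",side("scene",d,(.472,.219),z0,z1,.031))
for z0,z1 in [(.012,.022),(.022,.036),(.012,.036)]: print("pile",side("scene",d,(.472,.219),z0,z1,.031),side("scene",d0,(.472,.219),z0,z1,.031))
P,u,v=world("scene",d)
for k,z0,z1 in(("captop",.064,.075),):
    m=(P[:,2]>z0)&(P[:,2]<z1)&(np.hypot(P[:,0]-.472,P[:,1]-.219)<.028); q=P[m]; print(k,m.sum(),np.percentile(q,[2,50,98],axis=0).round(4))
E
```

```text
cap (array([0.4691, 0.2188]), np.int64(44), np.float64(0.0019))
cap (array([0.4696, 0.2182]), np.int64(66), np.float64(0.003))
pile (array([0.4671, 0.222 ]), np.int64(53), np.float64(0.0027)) (array([0.4672, 0.2213]), np.int64(48), np.float64(0.0034))
pile (array([0.4673, 0.2226]), np.int64(54), np.float64(0.0012)) (array([0.4675, 0.2216]), np.int64(57), np.float64(0.0018))
pile (array([0.4672, 0.2223]), np.int64(107), np.float64(0.0021)) (array([0.4674, 0.2214]), np.int64(105), np.float64(0.0026))
captop 179 [[0.4485 0.1962 0.0642]
 [0.4747 0.2217 0.0667]
 [0.4972 0.2442 0.0702]]
```

```bash
python3 -m pendant '[58,4,1,-1.5,0, 58,4,0,0,0, 58,2,0,0,0, 58,0,0,0,0, 58,0,0,0,0]' 50; python3 -m pendant '[58,1,0,0,0, 58,1,0,0,0, 58,0,0,0,0]';python3 -m pendant '[58,1,0,0,0, 58,0,0,0,0]';python3 -m pendant '[58,1,0,0,0, 58,0,0,0,0]'
```

```text
clock: 10.85
tcp_pos: [0.4672, 0.2218, 0.0423]
orientation: [0.003, 1.571, -0.003]
contact_force: [-0.5, -0.1, -1.4]
grip_width: 0.0591
clock: 11.22
tcp_pos: [0.4671, 0.2218, 0.0402]
orientation: [0.003, 1.571, -0.003]
contact_force: [-0.6, 0.0, -1.4]
grip_width: 0.0596
clock: 11.48
tcp_pos: [0.4671, 0.2218, 0.0392]
orientation: [0.003, 1.571, -0.003]
contact_force: [-0.3, 0.5, -1.4]
grip_width: 0.0592
clock: 11.72
tcp_pos: [0.4672, 0.2219, 0.0387]
orientation: [0.003, 1.571, -0.003]
contact_force: [-1.8, -1.2, 3.2]
grip_width: 0.0596
```

```bash
python3 -m pendant '[58,0.3,0,0,0, 58,0,0,0,0, 60,0,0,0,0, 62,0,0,0,0, 64,0,0,0,0, 67,0,0,0,0, 70,0,0,0,0, 70,0,0,0,0]' 20; python3 -m pendant '[70,-10,0,0,0, 70,-20,0,0,0, 70,-40,0,0,0, 70,-20,0,0,0, 62,0,-38,-4,0, 62,0,-38,-4,0, 62,0,-38,-4,0, 62,0,-38,-4,0, 62,0,-38,-4,0, 62,0,-38,-4,0, 62,0,-30,-4,0, 62,0,-22,0,0, 62,0,0,0,0]'
python3 - <<'E'
from fit import *
for n in("scene","top"):
    p,d=grab(n); np.save(n+"2.npy",d); cv2.imwrite(f"pics/{n}2.png",p[:,:,::-1])
    d0=np.load(n+"0.npy")
    for nm,dd,z0,z1 in(("pile0",d0,.036,.043),("cap",d,.050,.057)):
        P,u,v=world(n,dd); m=(P[:,2]>z0)&(P[:,2]<z1)&(np.hypot(P[:,0]-.468,P[:,1]-.221)<.04); print(n,nm,m.sum(),np.round(cv2.minEnclosingCircle(P[m][:,:2].astype(np.float32))[0],4),P[m].mean(0).round(4))
E
python3 s.py
```

```text
clock: 12.72
tcp_pos: [0.4672, 0.2219, 0.038]
orientation: [0.003, 1.571, -0.003]
contact_force: [0.4, -0.8, -0.6]
grip_width: 0.0702
clock: 14.35
tcp_pos: [0.4381, -0.0595, 0.1286]
orientation: [0.006, 1.57, -0.006]
contact_force: [0.0, 0.2, -0.7]
grip_width: 0.0617
scene pile0 259 [0.4709 0.2192] [0.4708 0.2188 0.0389]
scene cap 265 [0.4706 0.2196] [0.4706 0.2195 0.0527]
top pile0 749 [0.4677 0.2218] [0.4675 0.2215 0.0391]
top cap 767 [0.4674 0.2216] [0.4674 0.2209 0.0531]
t 14.45 tcp [ 0.4383 -0.0574  0.1283] w 0.0623 F [0.5 0.7 0.1] M [ 0.01  0.02 -0.01]
[[0.001, 0.004, 1.0], [0.0, 1.0, -0.004], [-1.0, 0.0, 0.001]] q7 1.687734012575258
```

```bash
python3 -m pendant '[64,30,-2.5,2,0, 64,40,0,0,0, 64,30,0,0,0, 64,18,0,0,0, 64,6,0,0,0, 64,4,0,0,0, 64,0,0,0,0, 64,0,0,0,0]' 30;  python3 -m pendant '[58,0,0,0,0, 54,0,0,0,0, 48,0,0,0,0, 48,0,0,0,0, 48,0,0,0,0]' 30; python3 -m pendant '[48,0,0,0,0, 48,-3,0,0,0, 48,-10,0,0,0, 48,-20,0,0,0, 48,-30,0,0,0, 48,-30,0,0,0, 48,0,0,0,0]' 50; python3 s.py
```

```text
clock: 15.45
tcp_pos: [0.4405, -0.0605, 0.0005]
orientation: [0.003, 1.57, -0.003]
contact_force: [-0.1, -0.3, -0.5]
grip_width: 0.0643
clock: 16.08
tcp_pos: [0.4402, -0.0606, 0.0005]
orientation: [0.003, 1.57, -0.003]
contact_force: [-2.0, -0.3, 8.4]
grip_width: 0.0504
clock: 16.95
tcp_pos: [0.4415, -0.0605, 0.095]
orientation: [0.003, 1.566, -0.003]
contact_force: [-0.4, -0.3, -1.6]
grip_width: 0.0492
t 16.95 tcp [ 0.4415 -0.0605  0.095 ] w 0.0492 F [-0.4 -0.3 -1.6] M [ 0.01 -0.01  0.  ]
[[0.004, 0.004, 1.0], [0.001, 1.0, -0.004], [-1.0, 0.001, 0.004]] q7 1.743587680922131
```

```bash
python3 -m pendant '[48,0,15,1.5,0, 48,0,35,3,0, 48,0,38,4,0, 48,0,38,4,0, 48,0,38,4,0, 48,0,38,4,0, 48,0,38,3,0, 48,0,27,2,0, 48,0,15,1,0, 48,15,0,0,0, 48,10,0,0,0, 48,7,0,0,0, 48,4,0,0,0, 48,0,0,0,0, 48,0,0,0,0]' 50; python3 s.py
python3 - <<'E'
from fit import *
p,d=grab("scene"); P,u,v=world("scene",d)
m=(P[:,2]>.066)&(P[:,2]<.076)&(np.hypot(P[:,0]-.471,P[:,1]-.219)<.028); q=P[m]; print(m.sum(),np.percentile(q,[2,50,98],axis=0).round(4), q[abs(q[:,1]-.219)<.008][:,0].min(),q[abs(q[:,1]-.219)<.008][:,0].max())
E
```

```text
clock: 18.82
tcp_pos: [0.468, 0.2213, 0.0573]
orientation: [0.004, 1.57, -0.003]
contact_force: [-0.3, -0.4, -1.6]
grip_width: 0.0494
t 18.82 tcp [0.468  0.2213 0.0573] w 0.0494 F [-0.3 -0.4 -1.6] M [-0.04 -0.01  0.02]
[[0.001, 0.004, 1.0], [0.0, 1.0, -0.004], [-1.0, 0.0, 0.001]] q7 1.1903121619472001
165 [[0.4513 0.197  0.0666]
 [0.4756 0.2217 0.0708]
 [0.4933 0.2454 0.0745]] 0.44580353432297826 0.4945352339905481
```

```bash
python3 -m pendant '[48,2,0,-0.7,0, 48,0,0,0,0]' 50; python3 -m pendant '[48,1,0,0,0, 48,0,0,0,0]';python3 -m pendant '[48,1,0,0,0, 48,0,0,0,0]'
```

```text
clock: 19.12
tcp_pos: [0.4668, 0.2214, 0.055]
orientation: [0.003, 1.571, -0.003]
contact_force: [-0.3, 0.4, -1.5]
grip_width: 0.0492
clock: 19.38
tcp_pos: [0.4669, 0.2213, 0.0539]
orientation: [0.003, 1.571, -0.003]
contact_force: [-0.2, -0.0, -2.0]
grip_width: 0.0498
clock: 19.62
tcp_pos: [0.467, 0.2214, 0.0533]
orientation: [0.003, 1.571, -0.003]
contact_force: [-1.8, 0.8, 4.3]
grip_width: 0.0491
```

```bash
python3 -m pendant '[48,0.2,0,0,0, 48,0,0,0,0, 50,0,0,0,0, 52,0,0,0,0, 54,0,0,0,0, 57,0,0,0,0, 60,0,0,0,0, 60,0,0,0,0]' 20; python3 -m pendant '[60,-10,0,0,0, 60,-20,0,0,0, 60,-40,0,0,0, 56,-20,0,0,0, 54,0,-38,19,0, 54,0,-38,19,0, 54,0,-38,19,0, 54,0,-38,19,0, 54,0,-38,19,0, 54,0,-38,19,0, 54,0,-38,19,0, 54,0,-38,19,0, 54,0,-38,19,0, 54,0,-38,19,0, 54,0,0,2,0, 54,0,0,0,0, 54,0,0,0,0]'
python3 - <<'E'
from fit import *
for n in("scene","top"):
    p,d=grab(n); np.save(n+"3.npy",d); cv2.imwrite(f"pics/{n}3.png",p[:,:,::-1])
    for nm,z0,z1 in(("M",.064,.072),):
        P,u,v=world(n,d); m=(P[:,2]>z0)&(P[:,2]<z1)&(np.hypot(P[:,0]-.468,P[:,1]-.221)<.04); print(n,nm,m.sum(),np.round(cv2.minEnclosingCircle(P[m][:,:2].astype(np.float32)),4) if 0 else cv2.minEnclosingCircle(P[m][:,:2].astype(np.float32)),P[m].mean(0).round(4))
E
python3 s.py
```

```text
clock: 20.62
tcp_pos: [0.467, 0.2213, 0.0528]
orientation: [0.003, 1.571, -0.003]
contact_force: [0.7, 0.1, -0.1]
grip_width: 0.0602
clock: 22.75
tcp_pos: [0.6573, -0.1575, 0.1429]
orientation: [0.002, 1.571, -0.001]
contact_force: [0.2, 0.1, -0.1]
grip_width: 0.0538
scene M 186 ((0.4698696732521057, 0.22002655267715454), 0.027406731620430946) [0.4698 0.2189 0.0667]
top M 548 ((0.4669371247291565, 0.22124835848808289), 0.02649371139705181) [0.4666 0.2206 0.0671]
t 22.85 tcp [ 0.6574 -0.1578  0.1429] w 0.0539 F [-0.1 -0.  -1. ] M [0.02 0.01 0.04]
[[-0.0, 0.002, 1.0], [0.001, 1.0, -0.002], [-1.0, 0.001, -0.0]] q7 1.912760111385375
```

```bash
python3 -m pendant '[54,30,-0.7,2.2,0, 54,40,0,0,0, 54,35,0,0,0, 54,20,0,0,0, 54,10,0,0,0, 54,6,0,0,0, 54,0,0,0,0, 54,0,0,0,0]' 30;  python3 -m pendant '[48,0,0,0,0, 44,0,0,0,0, 38,0,0,0,0, 38,0,0,0,0, 38,0,0,0,0]' 30; python3 -m pendant '[38,0,0,0,0, 38,-3,0,0,0, 38,-10,0,0,0, 38,-20,0,0,0, 38,-35,0,0,0, 38,-40,0,0,0, 38,0,0,0,0, 38,0,0,0,0]' 40; python3 s.py
```

```text
clock: 23.85
tcp_pos: [0.6604, -0.1603, 0.0028]
orientation: [0.003, 1.569, -0.003]
contact_force: [1.1, 0.5, 0.1]
grip_width: 0.0539
clock: 24.48
tcp_pos: [0.6599, -0.16, 0.0024]
orientation: [0.003, 1.57, -0.003]
contact_force: [-0.3, 1.4, 5.6]
grip_width: 0.0399
clock: 25.48
tcp_pos: [0.6595, -0.1599, 0.1102]
orientation: [0.003, 1.571, -0.003]
contact_force: [-0.1, 0.2, -2.0]
grip_width: 0.04
t 25.48 tcp [ 0.6595 -0.1599  0.1102] w 0.04 F [-0.1  0.2 -2. ] M [-0.07  0.01 -0.04]
[[0.0, 0.004, 1.0], [0.0, 1.0, -0.004], [-1.0, 0.0, 0.0]] q7 1.9264062699321405
```

```bash
python3 -m pendant '[38,0,20,-10,0, 38,0,36,-18,0, 38,0,38,-19,0, 38,0,38,-19,0, 38,0,38,-19,0, 38,0,38,-19,0, 38,0,38,-19,0, 38,0,38,-19,0, 38,0,38,-19,0, 38,0,34,-18,0, 38,0,17,-9,0, 38,0,8,-4.5,0, 38,15,0,0,0, 38,12,0,0,0, 38,7,0,0,0, 38,3,0,0,0, 38,0,0,0,0, 38,0,0,0,0]' 40; python3 s.py
python3 - <<'E'
from fit import *
p,d=grab("scene"); P,u,v=world("scene",d); cv2.imwrite("pics/c5.png",p[100:220,300:420,::-1].repeat(4,0).repeat(4,1))
m=(P[:,2]>.083)&(P[:,2]<.092)&(np.hypot(P[:,0]-.471,P[:,1]-.219)<.025); q=P[m]; print(m.sum(),np.percentile(q,[2,50,98],axis=0).round(4), q[abs(q[:,1]-.219)<.008][:,0].min(),q[abs(q[:,1]-.219)<.008][:,0].max())
E
```

```text
clock: 27.72
tcp_pos: [0.469, 0.2217, 0.0731]
orientation: [0.003, 1.57, -0.003]
contact_force: [0.2, 0.4, -1.8]
grip_width: 0.0396
t 27.73 tcp [0.469  0.2217 0.0731] w 0.0396 F [ 0.2  0.4 -1.8] M [-0.02 -0.02 -0.04]
[[0.001, 0.004, 1.0], [0.0, 1.0, -0.004], [-1.0, 0.0, 0.001]] q7 1.214575198379586
95 [[0.4577 0.1977 0.0831]
 [0.4759 0.2242 0.0852]
 [0.4893 0.2416 0.0905]] 0.45569436077993597 0.49033054815138777
```

```bash
python3 -m pendant '[38,2,-0.3,-2,0, 38,0,0,0,0, 38,0,0,0,0]' 40; python3 -m pendant '[38,1,0,0,0, 38,0,0,0,0]';python3 -m pendant '[38,1,0,0,0, 38,0,0,0,0]'
```

```text
clock: 28.15
tcp_pos: [0.4666, 0.2214, 0.0708]
orientation: [0.003, 1.571, -0.003]
contact_force: [-0.3, 0.1, -0.7]
grip_width: 0.04
clock: 28.4
tcp_pos: [0.4666, 0.2213, 0.0697]
orientation: [0.003, 1.571, -0.003]
contact_force: [0.1, 0.2, -0.1]
grip_width: 0.04
clock: 28.65
tcp_pos: [0.4667, 0.2214, 0.069]
orientation: [0.003, 1.571, -0.003]
contact_force: [-1.0, -0.6, 3.1]
grip_width: 0.0399
```

```bash
python3 -m pendant '[38,0.2,0,0,0, 38,0,0,0,0, 40,0,0,0,0, 42,0,0,0,0, 44,0,0,0,0, 47,0,0,0,0, 50,0,0,0,0, 50,0,0,0,0]' 20; python3 -m pendant '[50,-10,0,0,0, 50,-20,0,0,0, 50,-40,0,0,0, 56,-20,0,0,0, 58,0,-38,8,0, 58,0,-38,8,0, 58,0,-38,8,0, 58,0,-38,8,0, 58,0,-38,8,0, 58,0,-38,8,0, 58,0,-38,8,0, 58,0,-38,8,0, 58,0,-38,8,0, 58,0,-38,8,0, 58,0,-6,2,0, 58,0,0,0,0, 58,0,0,0,0]'
python3 - <<'E'
from fit import *
for n in("scene","top"):
    p,d=grab(n); np.save(n+"4.npy",d); cv2.imwrite(f"pics/{n}4.png",p[:,:,::-1])
    for nm,z0,z1 in(("S",.077,.088),):
        P,u,v=world(n,d); m=(P[:,2]>z0)&(P[:,2]<z1)&(np.hypot(P[:,0]-.468,P[:,1]-.221)<.04); print(n,nm,m.sum(),cv2.minEnclosingCircle(P[m][:,:2].astype(np.float32)),P[m].mean(0).round(4))
E
python3 s.py
```

```text
clock: 29.65
tcp_pos: [0.4667, 0.2213, 0.0686]
orientation: [0.003, 1.571, -0.003]
contact_force: [0.4, 0.5, 0.8]
grip_width: 0.05
clock: 31.78
tcp_pos: [0.5472, -0.1633, 0.1586]
orientation: [0.002, 1.571, -0.001]
contact_force: [-0.6, -0.5, 0.2]
grip_width: 0.058
scene S 131 ((0.46795588731765747, 0.21927334368228912), 0.02195405401289463) [0.4694 0.2183 0.0805]
top S 378 ((0.46654942631721497, 0.220831036567688), 0.02130722440779209) [0.4665 0.2202 0.0809]
t 31.88 tcp [ 0.5472 -0.1635  0.1586] w 0.0579 F [-0.2  0.3 -0.7] M [-0.03  0.03 -0.  ]
[[-0.0, 0.002, 1.0], [0.001, 1.0, -0.002], [-1.0, 0.001, -0.0]] q7 1.977599021841689
```

```bash
python3 -m pendant '[58,30,-1,1.5,0, 58,40,0,0,0, 58,35,0,0,0, 58,22,0,0,0, 58,12,0,0,0, 58,8,0,0,0, 58,0,0,0,0, 58,0,0,0,0]' 25;  python3 -m pendant '[52,0,0,0,0, 48,0,0,0,0, 42,0,0,0,0, 42,0,0,0,0, 42,0,0,0,0]' 25; python3 -m pendant '[42,0,0,0,0, 42,-3,0,0,0, 42,-10,0,0,0, 42,-20,0,0,0, 42,-30,0,0,0, 42,-30,0,0,0, 42,0,0,0,0, 42,0,0,0,0]' 35; python3 s.py
python3 - <<'E'
from h import *
p,d=grab("scene"); cv2.imwrite("pics/c6.png",cv2.resize(p[120:300,180:440,::-1],None,fx=3,fy=3))
E
```

```text
clock: 32.88
tcp_pos: [0.5493, -0.1661, 0.0123]
orientation: [0.003, 1.569, -0.003]
contact_force: [0.1, 0.2, -0.9]
grip_width: 0.058
clock: 33.5
tcp_pos: [0.5489, -0.166, 0.0122]
orientation: [0.003, 1.57, -0.003]
contact_force: [-1.7, 0.4, 5.3]
grip_width: 0.045
clock: 34.5
tcp_pos: [0.5485, -0.1657, 0.1049]
orientation: [0.003, 1.571, -0.003]
contact_force: [0.5, -0.2, -1.0]
grip_width: 0.0444
t 34.5 tcp [ 0.5485 -0.1657  0.1049] w 0.0444 F [ 0.5 -0.2 -1. ] M [-0.04 -0.    0.03]
[[0.0, 0.004, 1.0], [0.0, 1.0, -0.004], [-1.0, 0.0, 0.0]] q7 2.0226018117648192
```

View pics/c6.png

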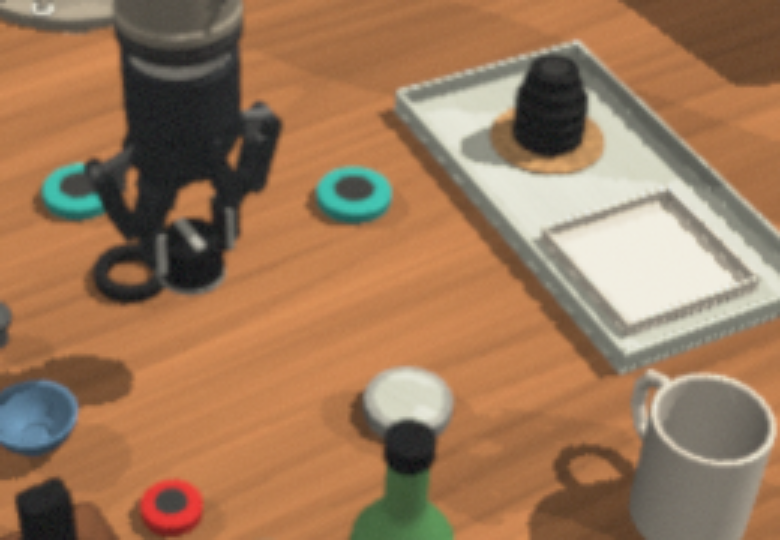

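```bash
python3 -m pendant '[42,0,20,5,0, 42,0,36,9,0, 42,0,38,9.5,0, 42,0,38,9.5,0, 42,0,38,9.5,0, 42,0,38,9.5,0, 42,0,38,9.5,0, 42,0,38,9.5,0, 42,0,36,9,0, 42,0,24,6,0, 42,0,15,4,0, 42,20,0,0,0, 42,25,0,0,0, 42,20,0,0,0, 42,10,0,0,0, 42,5,0,0,0, 42,0,0,0,0, 42,0,0,0,0]' 35; python3 -m pendant '[42,2,0,0,0, 42,1,0,0,0, 42,0,0,0,0]';python3 -m pendant '[42,1,0,0,0, 42,0,0,0,0]';python3 -m pendant '[42,1,0,0,0, 42,0,0,0,0]'
```

```text
clock: 36.8
tcp_pos: [0.6406, 0.1928, 0.0254]
orientation: [0.003, 1.57, -0.003]
contact_force: [0.5, -0.1, -1.0]
grip_width: 0.0446
clock: 37.17
tcp_pos: [0.64, 0.1927, 0.0216]
orientation: [0.003, 1.571, -0.003]
contact_force: [0.0, -0.8, -1.7]
grip_width: 0.0449
clock: 37.42
tcp_pos: [0.64, 0.1927, 0.0205]
orientation: [0.003, 1.571, -0.003]
contact_force: [0.1, 0.7, -1.2]
grip_width: 0.0448
clock: 37.67
tcp_pos: [0.64, 0.1927, 0.0195]
orientation: [0.003, 1.571, -0.003]
contact_force: [0.6, 0.0, -0.8]
grip_width: 0.0445
```

```bash
python3 -m pendant '[42,0.7,0,0,0, 42,0,0,0,0]'
```

```text
clock: 37.92
tcp_pos: [0.6401, 0.1927, 0.0193]
orientation: [0.003, 1.571, -0.003]
contact_force: [-2.8, -1.3, 3.3]
grip_width: 0.0444
```

Contact, as expected at about 19.3 mm. I'll release, retreat and check.

```bash
python3 -m pendant '[42,0.1,0,0,0, 44,0,0,0,0, 46,0,0,0,0, 48,0,0,0,0, 51,0,0,0,0, 56,0,0,0,0, 58,0,0,0,0, 58,0,0,0,0]' 20; python3 -m pendant '[58,-10,0,0,0, 58,-20,0,0,0, 58,-40,0,0,0, 58,-50,0,0,0, 58,-20,0,0,0, 58,0,-40,0,0, 58,0,-45,0,0, 58,0,-45,0,0, 58,0,-45,0,0, 58,0,-30,0,0, 58,0,0,0,0, 58,0,0,0,0]'
python3 - <<'E'
from h import *
ims=[]
for n,y,x in(("top",130,80),("scene",120,300)):
    p,d=grab(n); ims.append(cv2.resize(p[y:y+150,x:x+150,::-1],(400,400)))
    P,u,v=world(n,d)
    for nm,c,z0,z1 in(("S",(.468,.221),.077,.088),("knob",(.64,.193),.036,.05)):
        m=(P[:,2]>z0)&(P[:,2]<z1)&(np.hypot(P[:,0]-c[0],P[:,1]-c[1])<.04); print(n,nm,m.sum(),cv2.minEnclosingCircle(P[m][:,:2].astype(np.float32)),P[m].mean(0).round(4))
    for k,c in(("ring",(.44,-.164)),("lid",(.665,-.058)),("cup",(.45,-.285))):
        m=(P[:,2]>.009)&(np.hypot(P[:,0]-c[0],P[:,1]-c[1])<.045); print(k,m.sum(),P[m].mean(0).round(3))
cv2.imwrite("pics/end.png",np.hstack(ims))
E
python3 s.py
```

```text
clock: 38.92
tcp_pos: [0.64, 0.1927, 0.0188]
orientation: [0.003, 1.571, -0.003]
contact_force: [0.2, 0.6, 0.8]
grip_width: 0.0581
clock: 40.42
tcp_pos: [0.6392, -0.0112, 0.1589]
orientation: [0.003, 1.571, -0.002]
contact_force: [-0.5, 0.6, 0.2]
grip_width: 0.0581
top S 0 ((0.0, 0.0), 0.0) [nan nan nan]
top knob 0 ((0.0, 0.0), 0.0) [nan nan nan]
ring 399 [ 0.44  -0.163  0.013]
lid 2732 [ 0.646 -0.049  0.372]
cup 215 [ 0.448 -0.284  0.029]
scene S 56 ((0.47323232889175415, 0.22257183492183685), 0.01823192462325096) [0.4772 0.2259 0.0804]
scene knob 220 ((0.6421093940734863, 0.19189153611660004), 0.024010173976421356) [0.6439 0.1896 0.0423]
ring 248 [ 0.444 -0.164  0.013]
lid 6435 [ 0.658 -0.044  0.37 ]
cup 175 [ 0.454 -0.285  0.026]
t 40.52 tcp [ 0.6393 -0.0103  0.1588] w 0.058 F [ 0.1  0.4 -0.2] M [0.05 0.03 0.04]
[[-0.0, 0.001, 1.0], [0.001, 1.0, -0.001], [-1.0, 0.001, -0.0]] q7 1.7315841318620684<stdin>:7: RuntimeWarning: Mean of empty slice.
  ret = um.true_divide(
```

View pics/end.png

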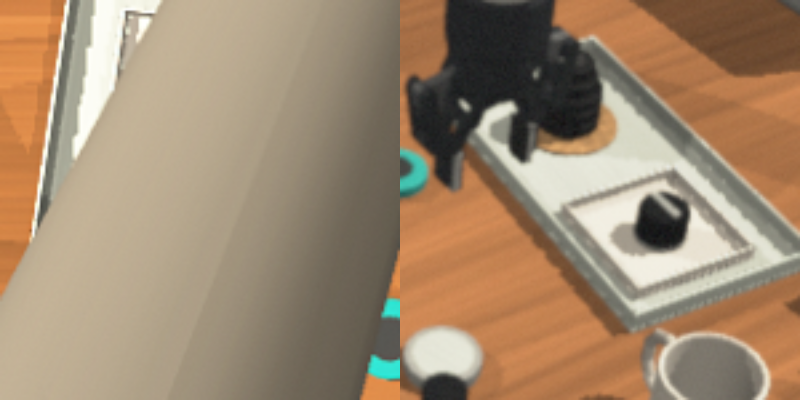

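The arm is in the way: the knob stands in the dish at (662,220), but the pile is hidden. I'll move aside and look once more.

```bash
python3 -m pendant '[58,-10,-40,0,0, 58,0,-45,0,0, 58,0,-45,-5,0, 58,0,-40,-5,0, 58,0,0,0,0, 58,0,0,0,0]'
python3 - <<'E'
from h import *
ims=[]
for n,y,x in(("top",130,80),("scene",120,300)):
    p,d=grab(n); ims.append(cv2.resize(p[y:y+150,x:x+150,::-1],(400,400)))
    P,u,v=world(n,d)
    for nm,c,z0,z1 in(("S",(.468,.221),.077,.088),("knob",(.64,.193),.036,.05)):
        m=(P[:,2]>z0)&(P[:,2]<z1)&(np.hypot(P[:,0]-c[0],P[:,1]-c[1])<.04)
        if m.sum(): print(n,nm,m.sum(),cv2.minEnclosingCircle(P[m][:,:2].astype(np.float32)),P[m].mean(0).round(4))
cv2.imwrite("pics/end2.png",np.hstack(ims))
E
```

```text
clock: 41.28
tcp_pos: [0.6291, -0.1805, 0.1686]
orientation: [0.002, 1.571, -0.001]
contact_force: [0.6, 0.5, -0.8]
grip_width: 0.0581
top S 377 ((0.46674323081970215, 0.22169537842273712), 0.02132364548742771) [0.4664 0.2201 0.0809]
top knob 384 ((0.6410611867904663, 0.19226780533790588), 0.023329704999923706) [0.6398 0.1909 0.0416]
scene S 132 ((0.46894627809524536, 0.21891921758651733), 0.022632397711277008) [0.4703 0.2184 0.0805]
scene knob 221 ((0.6420838236808777, 0.19047045707702637), 0.023525068536400795) [0.6439 0.1894 0.0423]
```

View pics/end2.png

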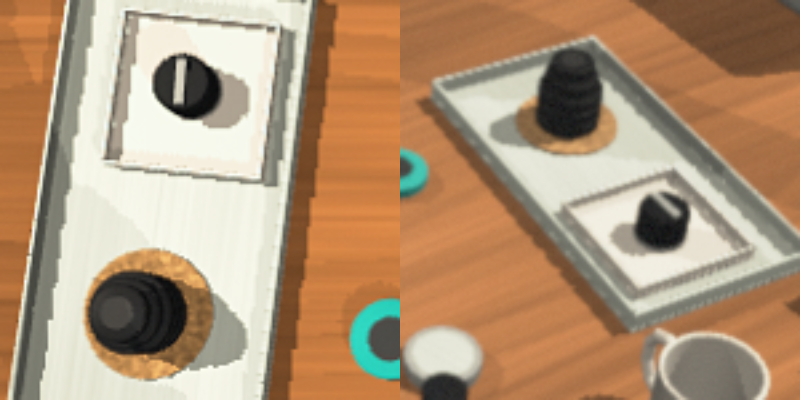

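The caps are stacked concentrically on the pile at (117,312). The knob stands upright at (185,85), near the middle of the dish and clear of its walls.

```bash
python3 -c "
from bench import r
print(r.hand_in())"
```

```text
the job is handed in; nothing more can be done
None
```

The job is done and handed in at about 41 s of the 122 s allowed. The large, medium and small black caps went onto the pile in that order. The range knob stands face up in the dish. I felt for contact before letting go of each part, at about 3–4 N.

**Last checks:**
- **Pile:** its top was felt at about 39 mm above the table. In the top camera the pile and all three caps agree to within about 1.5 mm of each other. The surface heights rise about 14 mm per cap (39, 53, 67 and 81 mm), so the caps lie flat.
- **Knob:** it is upright and within a few millimetres of the dish centre, well clear of the walls.
- **Things to leave alone:** the burner ring measured in its old place afterwards and the cupboard knob looked unmoved. The arm blocked the final measurement of the jar lid; I never touched it, and it looks undisturbed in the pictures.

**Disagreements:** the two cameras differ from each other by about 3 mm, so I trusted the top camera, which matched the arm's own position readings. The first check of the pile and knob from above failed because the arm was in the way, so I moved it aside and repeated it.

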